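# Close the sliding cover of the stone specimen case

## Task

The stone standing tall in the open bay of the plywood case is in the cover's way: first take it out and stand it upright in the empty grey tray, without dropping it, and leave the two small pebbles in the bay. Then lift the parked cover's tail over the bumps on its rails, lay it flat again, and slide it under the bridge (letting go and taking it by its other pull on the far side) until it lies flat and fully home against the bay's end wall. Leave the row of stones on the table alone.

Things in the scene. Friction and masses are not known exactly. Their poses are not given: they have to be found in the camera images.
- case: Fixed open-topped plywood case, 140 (x) x 352 (y) x 52 mm high, origin at the centre of its underside. The cover slides along its own y, from the parked bay (-y) to the open bay (+y). Walls 8 mm thick; inside 124 x 336 mm, floor at z 6 mm. Along each side wall a 12 mm wide rail, top at z 30 mm, on which the cover's feet stand.
- bridge (a point): Centre of the underside of the fixed plywood bridge across the middle of the case, 96 mm above the case's underside. It covers y -20 to +20 mm of the case, is 10 mm thick (top at z 106 mm) and stands on two posts outside the side walls, 160 mm wide overall.
- bumps (a point): Point midway between the two bumps, at their top height, on the case's centre line. There is one bump on each rail: 6 mm high, upright faces, y -141 to -133 mm in the case. The parked cover's tail feet stand just behind them (up to 7 mm play), so its tail must rise more than 6 mm to travel; they are clear once the cover's centre is past y -58 mm.
- bay_end (a point): Middle of the inner face of the end wall of the open bay, at rail height (y +168 mm, z 30 mm in the case). The cover is home when its front edge meets this wall, its centre then being at y +83 mm in the case.
- cover: Loose flat aluminium cover, 120 (x) x 170 (y) mm, 0.17 to 0.35 kg, 2 mm side play. Origin at its middle, level with the soles of its four feet (z 30 mm when on the rails). Plate 6 mm thick, top 14 mm above the origin. Feet 8 mm high, 10 mm long, at x +-55, y +-70 mm. Parked, its centre is near y -81 mm in the case. It may be lifted level or tail first; over 18 mm its front pull meets the bridge.
- tail_pull (a point): Top centre of the tail pull of the cover: an upright dark steel fin, 12 mm thick (x), 24 mm long (y, along the travel), 34 mm high, at y -73 mm of the cover, top 48 mm above the cover's origin. When the cover is home it lies under the bridge.
- front_pull (a point): Top centre of the front pull of the cover: an upright dark steel bar set crosswise, 50 mm wide (x), 10 mm thick (y, along the travel), 34 mm high, at y +80 mm of the cover, top 48 mm above the cover's origin. While the cover is parked it lies under the bridge.
- tall_stone: Loose tan stone standing upright in the open bay, 92 mm tall, about 0.25 kg, origin at the centre of its underside. 40 mm thick along its own x (two flat faces, upright from 12 to 72 mm height, 26 mm broad) and 54 mm along its own y; the top is rounded.
- pebble_a: Loose small grey pebble on the floor of the open bay, 28 x 36 x 18 mm high, origin at the centre of its underside. It stays in the bay; it fits under the cover.
- pebble_b: Loose small pale pebble on the floor of the open bay, 32 x 30 x 16 mm high, origin at the centre of its underside. It stays in the bay; it fits under the cover.
- tray: Fixed empty grey open tray, 125 x 125 mm, 25 mm high, walls and floor 5 mm thick, origin at the centre of its underside. It stands to the left or to the right of the case.
- row_stone0: Loose brown stone, 36 x 52 x 24 mm, origin at the centre of its underside; first of the row of four laid out beyond the case. Leave it alone.
- row_stone1: Loose tan stone, 44 x 60 x 27 mm, second of the row. Leave it alone.
- row_stone2: Loose grey stone, 32 x 48 x 20 mm, third of the row. Leave it alone.
- row_stone3: Loose pale stone, 40 x 46 x 22 mm, fourth of the row. Leave it alone.
Not all that is in view belongs to the job. What is shaped like the cover but red is not meant. Leave any turquoise look-alike of the pebble_b alone.

How it is judged (in metres and radians):
On the way, in this order (a step that is already met when the one before it is completed fails the run):
1. the tall stone stands upright in the tray, let go (x of tall_stone in the frame of tray between -0.05 and 0.05 m and y of tall_stone in the frame of tray between -0.05 and 0.05 m and z of tall_stone in the frame of tray below 0.012 m and angle between tall_stone's own z axis and vertical below 0.2 rad and contact force between the fingers and tall_stone below 0.1 N), for 0.2 s.
2. the cover has been brought over the bumps and lies on its rails past them (y of cover in the frame of case above -0.056 m and z of cover in the frame of case below 0.035 m and angle between cover's own z axis and vertical below 0.05 rad), for 0.1 s.
At the end, for the whole second after the job is handed in: The cover lies at rest, flat on its rails (3 mm, 0.04 rad), within 5 mm of the end wall; the tall stone stands upright (0.2 rad) on the tray floor, within 50 mm of its centre along the tray's x and y; both pebbles lie on the floor of the closed bay (y of cover in the frame of case above 0.078 m and z of cover in the frame of case below 0.033 m and angle between cover's own z axis and vertical below 0.04 rad and linear speed of cover below 0.02 m/s and x of tall_stone in the frame of tray between -0.05 and 0.05 m and y of tall_stone in the frame of tray between -0.05 and 0.05 m and z of tall_stone in the frame of tray below 0.012 m and angle between tall_stone's own z axis and vertical below 0.2 rad and x of pebble_a in the frame of case between -0.055 and 0.055 m and y of pebble_a in the frame of case between 0 and 0.17 m and z of each of pebble_a, pebble_b in the frame of case below 0.03 m and x of pebble_b in the frame of case between -0.055 and 0.055 m and y of pebble_b in the frame of case between 0 and 0.17 m); the robot touches nothing.
It fails at once if the tall stone is dropped (falls faster than 0.7 m/s while not held, a fall of 25 mm) (linear speed of tall_stone above 0.7 m/s and contact force between the fingers and tall_stone below 0.1 N).
It fails at once if a stone of the row is moved by more than 20 mm (distance of any of row_stone0, row_stone1, row_stone2, row_stone3 from where it was at the start of the episode above 0.02 m).
It also fails if it takes over 70 s, if anything falls off the work surface, if the arm or the gripper's body presses on something with over 40 N, if the wrist force passes 120 N, or if a joint passes its speed limit or range.

## Robot

A 6-joint arm with a two-finger parallel gripper is mounted at the origin on the work surface. World frame = base frame: x ahead of the robot, y to its left, z up, the work surface at z = 0. Lengths are in mm, angles in rad, forces in N, time in s.
With the tool pointing down it reaches from about 275 to 750 mm from the base axis. Payload 10.2 kg.
Tool frame: the origin (TCP) lies midway between the tips of the shut fingers; the grasp point (between the pads) lies 19 mm behind it; z points along the fingers, y is the line along which they close (so a half turn about z gives the same grasp; the last joint's range is limited). The gripper opens to 85 mm and grips with 20 to 120 N. Pads are 22 mm wide; open, the fingers measure 114 mm over their backs; the gripper's body (76 mm by 85 mm) begins 54 mm behind the grasp point. The pads swing forward as they close: fully open they stand 13 mm farther back than shut.
Start: joints at [-1.528, 0.313, 1.498, -0, 1.331, -0.223], TCP at [137.894, -506.573, 231.294] pointing down, gripper open.
Joint ranges: [-2.94, 2.94], [-0.97, 2.17], [0.19, 2.56], [-1.23, 4.37], [0.02, 3.11], [-2.88, 2.88]. Speed limits (rad/s): [2.39, 2.39, 3.01, 3.14, 3.14, 3.14].

## Interface

Orientations are given as a unit quaternion [w, x, y, z].
In Python, from rig import ctrl gives the robot as it stands.
- The arm moves only by the tool send_rows, never from a script. Its argument "targets" is a list of rows, each a list of 7 numbers: the closure, from -1 (fully open) to 1 (shut), so that 0 is half open, then the shift along the tool's x, y, z in m, then the turn, a rotation vector about the tool's x, y, z in rad. In form: [[claw, dx, dy, dz, ax, ay, az], ...]. A call has exactly 10 rows; each row shifts and turns the commanded pose from where the row before left it, along the tool's axes as they then stand; what a row does not reach is not made up. A row lasts 1/8 s, in which the tool goes at most 62.5 mm and 10.7 degrees, less where a joint would pass 70% of its speed; a pose out of reach is approached as far as the arm can. A call with a gripper value outside its range is refused whole. The fingers move at their own pace and stop on an object; "squeeze" is the grip in N (left out, the last holds). Time passes only in rows, so rows that do not move let the fingers close, or fill a call up. It gives the time, the measured TCP pose, the force, the opening and the grip force at its end, in the units of the state.
- ctrl.sense(): the state, without advancing time (a new reading comes with each control period).
- ctrl.capture(name): name is "scene" or "side" or "wrist"; returns a dict with "img" (400x640x3 uint8, red, green, blue), "camera_matrix" (3x3 intrinsics, pixels), "k1" (the pictures are not rectified: a ray, as slopes to the right and down, at radius r is drawn at 1 + k1 r^2 times it, then the intrinsics apply), "R" (3x3) and "t" (3): a world point X has camera coordinates R X + t. Camera axes: x right, y down, z forward; pixel columns grow to the right and rows downward; lengths in mm; the calibration is good to about 2 mm. A picture is of the moment at which its call begins. There is no depth.
- ctrl.finish_job(): hands the job in; it is judged then, once.
Trained networks look in a picture, given as the dict that the camera call returned (one of the last four; its "shot" number tells which), for a name from the list of things; names that differ only in an ending like _2 or _b are one class to them, and where a whole thing is asked for, a point or a joint stands for the part that bears it (a point fixed in the world has none). Each returns a list of dicts, best first, with "score" (0 to 1); they miss things now and then, are a little off and sometimes report something else, mostly with a low value. They report only what shows in the picture. A call takes as long as a camera call. They do not tell look-alikes from the thing itself.
- ctrl.boxes_of(query, picture): "extent" ([left, top, width, height] in pixels, round what is visible of it).
- ctrl.landmark_of(query, picture): "point" ([column, row] in pixels: a listed point, or the origin of a listed thing).
The state is a dict: "time_s": time; "joints": joint angles; "dq": joint speeds; "tau": joint torques, N m; "eef_pos": TCP position; "ee_rot": TCP orientation; "force": force on the tool from outside, world axes, zero at the start; "wrist_torque": the same for the moment, N m; "grip_width": opening from 0.0 (shut) to 1.0 (fully open); "grip_force": force on a finger pad.
Only numpy, scipy, OpenCV 4.12 (cv2) and the standard library are available. Lean on these libraries where they do the work, as an engineer would, in place of code of your own. Each camera call takes 0.05 s, during which the arm holds its last target. There are 200 camera calls.

## Working session

There is one attempt and no reset: what is moved stays moved. The work goes in short steps, Python scripts to look and compute and a tool call to move; the robot and the scene stay as the last step left them, time stands still between calls to the robot, and variables do not carry over. Pictures are saved under pics/ and viewed, at most 12 in all, crops included, and the job is handed in when it is done.

Besides the shell and the picture viewer there is one more tool, called as a command line: name --pt "numbers of a row" for each row, then --argument value for the rest. send_rows: Moves the arm, as the interface text tells. Its arguments: {"type":"object","properties":{"targets":{"type":"array"},"squeeze":{"type":"number"}},"required":["targets"]}

```bash
ls; mkdir -p pics; cat > h.py <<'E'
import numpy as np, cv2
from rig import ctrl
def cam(n,save=None):
    p=ctrl.capture(n)
    if save: cv2.imwrite('pics/'+save,cv2.cvtColor(np.array(p['img']),cv2.COLOR_RGB2BGR))
    return p
def ray(p,px):
    K=np.array(p['camera_matrix']);R=np.array(p['R']);t=np.array(p['t'])
    d=np.array([(px[0]-K[0,2])/K[0,0],(px[1]-K[1,2])/K[1,1]])
    u=d.copy()
    for _ in range(30): u=d/(1+p['k1']*(u@u))
    return -R.T@t, R.T@np.array([u[0],u[1],1])
def onz(p,px,z):
    o,d=ray(p,px); return (o+d*(z-o[2])/d[2])
def proj(p,X):
    K=np.array(p['camera_matrix']);c=np.array(p['R'])@np.array(X)+np.array(p['t'])
    u=c[:2]/c[2]; u=u*(1+p['k1']*(u@u)); return np.array([K[0,0]*u[0]+K[0,2],K[1,1]*u[1]+K[1,2]])
def tri(obs):
    A=np.zeros((3,3));b=np.zeros(3)
    for p,px in obs:
        o,d=ray(p,px);d=d/np.linalg.norm(d);M=np.eye(3)-np.outer(d,d);A+=M;b+=M@o
    return np.linalg.solve(A,b)
E
python3 - <<'E'
from h import *
s=ctrl.sense();print(s['eef_pos'],s['ee_rot'],s['time_s'])
P={n:cam(n,n+'0.png') for n in('scene','side')}
for q in['case','bridge','bumps','bay_end','cover','tail_pull','front_pull','tall_stone','pebble_a','pebble_b','tray','row_stone0']:
  for n,p in P.items():
    print(q,n,[(np.round(r['point']).tolist(),round(r['score'],2)) for r in ctrl.landmark_of(q,p)[:3]])
for n,p in P.items(): print(n,np.round(-np.array(p['R']).T@np.array(p['t'])))
E
```

```text
pics
[ 137.88463729 -506.30988363  230.72747556] [-6.51571988e-04  9.91180990e-01  1.32513465e-01  4.65260432e-05] 0.0
case scene [([319.0, 229.0], 0.81)]
case side [([325.0, 226.0], 0.92)]
bridge scene [([319.0, 209.0], 0.79)]
bridge side [([326.0, 206.0], 0.93)]
bumps scene [([262.0, 237.0], 0.66)]
bumps side [([357.0, 190.0], 0.84)]
bay_end scene [([385.0, 209.0], 0.71), ([319.0, 206.0], 0.53)]
bay_end side [([286.0, 248.0], 0.6)]
cover scene [([285.0, 230.0], 0.94), ([173.0, 192.0], 0.87)]
cover side [([347.0, 200.0], 0.85), ([445.0, 202.0], 0.77), ([248.0, 204.0], 0.71)]
tail_pull scene [([253.0, 229.0], 0.78), ([388.0, 206.0], 0.75), ([161.0, 157.0], 0.7)]
tail_pull side [([360.0, 181.0], 0.91), ([295.0, 239.0], 0.7), ([467.0, 207.0], 0.58)]
front_pull scene [([167.0, 200.0], 0.84)]
front_pull side [([325.0, 204.0], 0.8), ([426.0, 180.0], 0.75)]
tall_stone scene [([344.0, 216.0], 0.79), ([261.0, 235.0], 0.31)]
tall_stone side [([316.0, 237.0], 0.82)]
pebble_a scene [([361.0, 224.0], 0.67), ([382.0, 271.0], 0.51), ([366.0, 212.0], 0.42)]
pebble_a side [([294.0, 240.0], 0.66), ([296.0, 253.0], 0.57), ([273.0, 218.0], 0.41)]
pebble_b scene [([361.0, 224.0], 0.67), ([382.0, 271.0], 0.51), ([366.0, 212.0], 0.42)]
pebble_b side [([294.0, 240.0], 0.66), ([296.0, 253.0], 0.57), ([273.0, 218.0], 0.41)]
tray scene [([177.0, 267.0], 0.68), ([294.0, 367.0], 0.45)]
tray side [([388.0, 169.0], 0.69)]
row_stone0 scene [([354.0, 332.0], 0.94), ([406.0, 302.0], 0.84), ([460.0, 280.0], 0.76)]
row_stone0 side [([274.0, 180.0], 0.6), ([216.0, 234.0], 0.58), ([247.0, 205.0], 0.53)]
scene [ 970. -254.  826.]
side [  74.  587. 1008.]
```

```bash
python3 - <<'E'
from h import *
a=cv2.imread('pics/scene0.png')[110:400,100:500];b=cv2.imread('pics/side0.png')[110:310,150:520]
a=cv2.resize(a,(800,580));b=cv2.resize(b,(800,432))
cv2.imwrite('pics/sceneC.png',a);cv2.imwrite('pics/sideC.png',b)
P={n:cam(n) for n in('scene','side')}
o={'case':([319,229],[325,226]),'bridge':([319,209],[326,206]),'bumps':([262,237],[357,190]),'bay_end':([385,209],[286,248]),'cover':([285,230],[347,200]),'tail':([253,229],[360,181]),'stone':([344,216],[316,237]),'tray':([177,267],[388,169])}
for k,(x,y) in o.items():
  X=tri([(P['scene'],x),(P['side'],y)]);print(k,X.round(1),proj(P['scene'],X).round()-x,proj(P['side'],X).round()-y)
E
```

```text
case [488.6 -15.3  -6.5] [1. 0.] [1. 0.]
bridge [491.5 -20.2  84.4] [-1.  0.] [-1.  0.]
bumps [ 467.4 -156.    37.2] [-3. -1.] [-2.  1.]
bay_end [528.2 135.9  28.9] [-1.  0.] [-1.  0.]
cover [ 473.4 -103.1   36.7] [-3. -1.] [-2.  1.]
tail [ 463.4 -168.5   72.1] [-2. -1.] [-1.  1.]
stone [486.8  46.7   7.4] [-2.  0.] [-1.  0.]
tray [ 436.8 -341.1   -3. ] [2. 1.] [ 1. -1.]
```

View pics/sceneC.png

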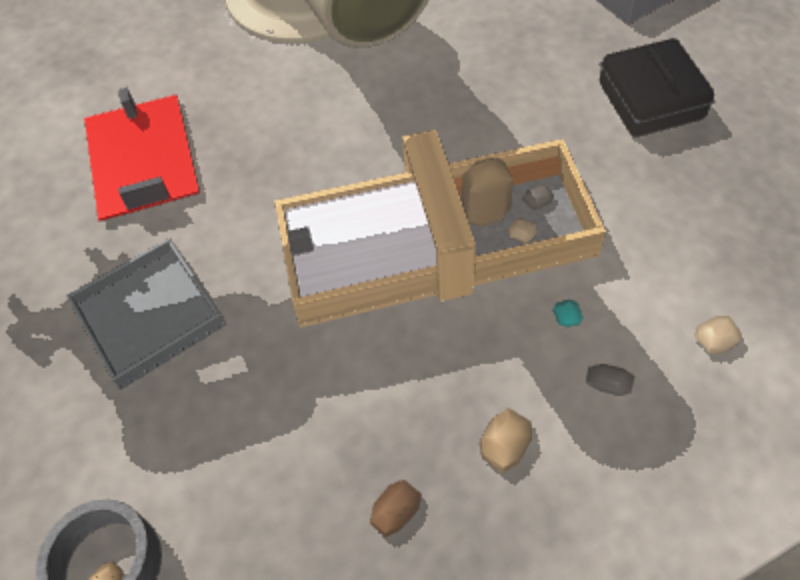

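View pics/sideC.png

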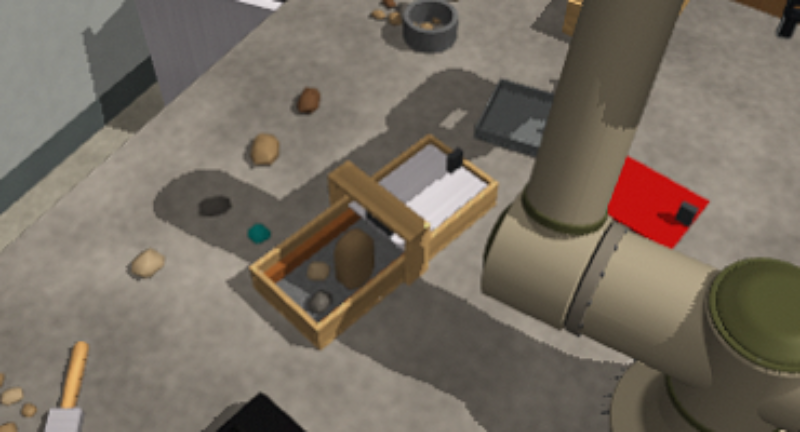

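The scene crop shows the case (cover left, bay right), with the stone just right of the bridge at about (488,195) and both pebbles in the bay at (540,195) and (522,230). The tray is at (147,310). In the side crop the stone is at (353,258). I'll move in for a wrist view next.

```bash
cat >> h.py <<'E'
from scipy.spatial.transform import Rotation as Ro
def down(yaw): # tool x yaw in world, pointing down
    c,s=np.cos(yaw),np.sin(yaw); return np.array([[c,s,0],[s,-c,0],[0,0,-1.]])
def cur():
    s=ctrl.sense();q=np.array(s['ee_rot']);return np.array(s['eef_pos']),Ro.from_quat([q[1],q[2],q[3],q[0]]).as_matrix()
def plan(pos,R,n,start=None,claw=-1):
    p0,R0=cur() if start is None else start
    rv=Ro.from_matrix(R0.T@R).as_rotvec()
    Rc=R0.copy()
    print('total turn',rv.round(3),'dist',np.round(np.array(pos)-p0,1))
    for i in range(n):
        d=Rc.T@((np.array(pos)-p0)/n)/1000
        print([claw]+d.round(4).tolist()+(rv/n).round(4).tolist())
        Rc=Rc@Ro.from_rotvec(rv/n).as_matrix()
E
python3 - <<'E'
from h import *
plan([480,20,330],down(1.365),14)
E
```

```text
total turn [-0.    -0.    -1.099] dist [342.1 526.6  98.7]
[-1, 0.0335, -0.0299, -0.007, -0.0, -0.0, -0.0785]
[-1, 0.0357, -0.0272, -0.007, -0.0, -0.0, -0.0785]
[-1, 0.0377, -0.0243, -0.0071, -0.0, -0.0, -0.0785]
[-1, 0.0395, -0.0212, -0.0071, -0.0, -0.0, -0.0785]
[-1, 0.041, -0.0181, -0.0071, -0.0, -0.0, -0.0785]
[-1, 0.0423, -0.0148, -0.0071, -0.0, -0.0, -0.0785]
[-1, 0.0434, -0.0114, -0.0071, -0.0, -0.0, -0.0785]
[-1, 0.0441, -0.008, -0.0071, -0.0, -0.0, -0.0785]
[-1, 0.0446, -0.0045, -0.0071, -0.0, -0.0, -0.0785]
[-1, 0.0448, -0.001, -0.0071, -0.0, -0.0, -0.0785]
[-1, 0.0448, 0.0025, -0.0071, -0.0, -0.0, -0.0785]
[-1, 0.0444, 0.006, -0.0071, -0.0, -0.0, -0.0785]
[-1, 0.0438, 0.0095, -0.0071, -0.0, -0.0, -0.0785]
[-1, 0.043, 0.0129, -0.0071, -0.0, -0.0, -0.0785]
```

send_rows --pt "-1 0.034 -0.03 -0.007 0 0 -0.078" --pt "-1 0.036 -0.027 -0.007 0 0 -0.078" --pt "-1 0.038 -0.024 -0.007 0 0 -0.078" --pt "-1 0.04 -0.021 -0.007 0 0 -0.078" --pt "-1 0.041 -0.018 -0.007 0 0 -0.078" --pt "-1 0.042 -0.015 -0.007 0 0 -0.078" --pt "-1 0.043 -0.011 -0.007 0 0 -0.078" --pt "-1 0.044 -0.008 -0.007 0 0 -0.078" --pt "-1 0.045 -0.005 -0.007 0 0 -0.078" --pt "-1 0.045 -0.001 -0.007 0 0 -0.078"

```text
time_s: 2.65
eef_pos: [385.0, -129.6, 301.7]
ee_rot: [0.0, 0.866, 0.5, 0.0]
force: [-0.0, -0.8, 0.3]
grip_width: 0.997
grip_force: 0.0
```

send_rows --pt "-1 0.045 0.003 -0.007 0 0 -0.078" --pt "-1 0.044 0.006 -0.007 0 0 -0.078" --pt "-1 0.044 0.01 -0.007 0 0 -0.078" --pt "-1 0.043 0.013 -0.007 0 0 -0.078" --pt "-1 0 0 0 0 0 0" --pt "-1 0 0 0 0 0 0" --pt "-1 0 0 0 0 0 0" --pt "-1 0 0 0 0 0 0" --pt "-1 0 0 0 0 0 0" --pt "-1 0 0 0 0 0 0"

```text
time_s: 3.9
eef_pos: [483.9, 18.3, 329.3]
ee_rot: [-0.0, 0.778, 0.628, 0.0]
force: [0.5, -0.5, 0.3]
grip_width: 0.997
grip_force: 0.0
```

```bash
python3 - <<'E'
from h import *
s=ctrl.sense();print(s['eef_pos'],s['joints'])
p=cam('wrist','w1.png')
im=cv2.imread('pics/w1.png');cv2.imwrite('pics/w1b.png',cv2.resize(im,(800,500)))
print('cam',-np.array(p['R']).T@np.array(p['t']))
Z={'case':0,'bridge':96,'bumps':36,'bay_end':30,'cover':30,'tail_pull':78,'front_pull':78,'tall_stone':6,'pebble_a':6,'tray':0}
for q,z in Z.items():
    print(q,[(np.round(r['point'],1).tolist(),round(r['score'],2),onz(p,r['point'],z)[:2].round(1)) for r in ctrl.landmark_of(q,p)[:3]])
E
```

```text
[483.85441122  18.27717827 329.31958405] [-2.04823876e-01  1.68648701e-01  1.42823053e+00  3.35402256e-05
  1.54469137e+00  8.52718364e-03]
cam [501.50096863 101.63897888 472.57960621]
case [([329.5, 173.4], 0.81, array([489. , -19.1]))]
bridge [([330.9, 194.2], 0.82, array([487.6, -22. ]))]
bumps []
bay_end [([334.4, 59.3], 0.78, array([528.2, 140.4]))]
cover [([224.8, 337.9], 0.95, array([ 237.7, -275.2])), ([330.3, 231.1], 0.94, array([ 471.8, -103.8])), ([489.7, 171.1], 0.38, array([726.3, -58.6]))]
tail_pull [([330.0, 288.2], 0.6, array([ 455.2, -175. ])), ([333.8, 189.8], 0.17, array([492.1, -22.6]))]
front_pull [([253.1, 356.5], 0.87, array([ 300.4, -282.4]))]
tall_stone [([319.5, 133.2], 0.9, array([487.2,  46.5]))]
pebble_a [([320.8, 84.4], 0.9, array([503.9, 113.9])), ([420.8, 102.6], 0.82, array([641.9,  58.8])), ([347.8, 108.1], 0.77, array([535.5,  73.3]))]
tray [([335.1, 340.5], 0.61, array([ 431. , -351.8]))]
```

View pics/w1b.png

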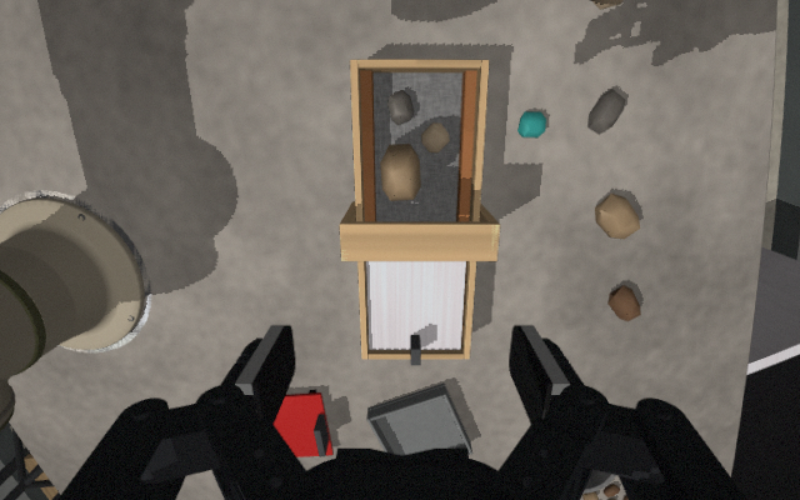

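The wrist view shows the case nearly upright in the picture. The stone is at (401,172), broadly aligned with the case, and the pebbles are at (401,106) and (436,136). I'll refine the case and stone poses.

```bash
python3 - <<'E'
from h import *
p=cam('wrist')
c=[onz(p,np.array(q)/1.25,52)[:2] for q in[(351,61),(488,61),(470,357),(362,357)]]
c=np.array(c);print(c.round(1),'mean',c.mean(0).round(1))
yv=(c[0]+c[1]-c[2]-c[3])/2;xv=(c[1]+c[2]-c[0]-c[3])/2
print('len',np.linalg.norm(yv),np.linalg.norm(xv),'yaw',np.arctan2(-yv[0],yv[1]),np.arctan2(xv[1],xv[0]))
im=np.array(p['img']);roi=im[108:168,298:346]
hsv=cv2.cvtColor(roi,cv2.COLOR_RGB2HSV)
m=((hsv[...,1]>70)&(hsv[...,2]>60)).astype(np.uint8)
n,l,st,ce=cv2.connectedComponentsWithStats(m);k=1+np.argmax(st[1:,4]);print(st[k],ce[k]+[298,108])
ct=cv2.findContours((l==k).astype(np.uint8),0,1)[0];ct=max(ct,key=len).reshape(-1,2)+[298,108]
print(cv2.minAreaRect(ct.astype(np.float32)))
w=np.array([onz(p,q,66)[:2] for q in ct]);print(cv2.minAreaRect(w.astype(np.float32)))
v=cv2.resize(im[95:180,280:380],(800,680))[:600];cv2.imwrite('pics/st.png',v[...,::-1])
E
```

```text
[[ 463.7  165.1]
 [ 598.2  136.2]
 [ 526.  -204.3]
 [ 389.5 -174.3]] mean [494.3 -19.3]
len 347.7695899352568 138.7088490362332 yaw -0.21203627665169358 -0.2136733750553607
[   6    8   32   45 1168] [320.125      138.58732877]
((319.9847717285156, 137.78680419921875), (43.745689392089844, 30.921218872070312), 85.91438293457031)
((488.1952819824219, 47.203250885009766), (57.23680114746094, 40.401519775390625), 81.2104721069336)
```

View pics/st.png

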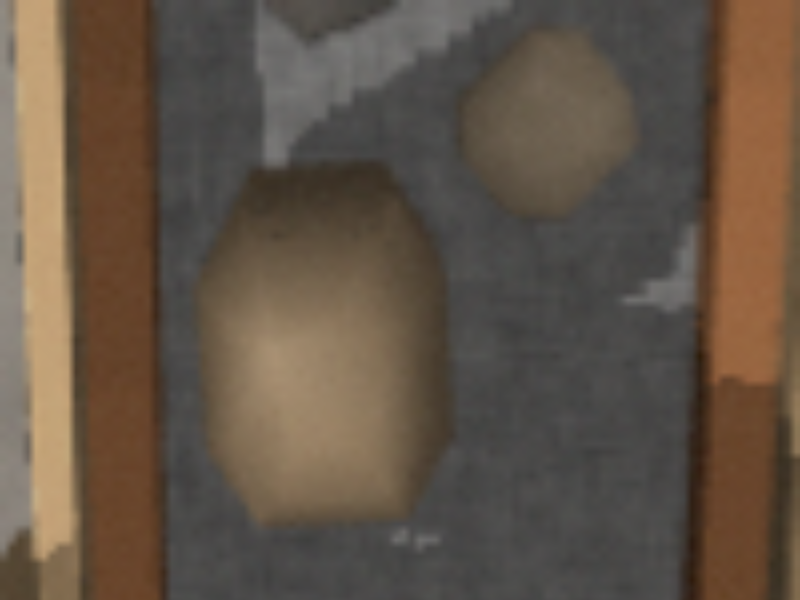

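send_rows --pt "-0.25 0.005 0 0.025 0 0 -0.01" --pt "-0.25 0.005 -0.001 0.025 0 0 -0.01" --pt "-0.25 0.005 0 0.025 0 0 -0.01" --pt "-0.25 0.005 0 0.025 0 0 -0.01" --pt "-0.25 0.005 0 0.025 0 0 -0.01" --pt "-0.25 0.003 0 0.025 0 0 0" --pt "-0.25 0 0 0.025 0 0 0" --pt "-0.25 0 0 0.025 0 0 0" --pt "-0.25 0 0 0 0 0 0" --pt "-0.25 0 0 0 0 0 0" --squeeze 50

```text
time_s: 5.75
eef_pos: [488.7, 46.1, 130.3]
ee_rot: [0.001, 0.762, 0.647, 0.0]
force: [0.1, -0.6, -0.2]
grip_width: 0.625
grip_force: 0.0
```

```bash
python3 - <<'E'
from h import *
p0,R0=cur();print(p0,np.arctan2(R0[1,0],R0[0,0]))
p=cam('wrist')
print('width',ctrl.sense()['grip_width'])
r=ctrl.landmark_of('tall_stone',p)[:1];print([(x['point'],x['score'],onz(p,x['point'],6)) for x in r])
im=np.array(p['img']);cv2.imwrite('pics/w2.png',cv2.resize(im,(800,500))[...,::-1])
t=[488,46.5,42];print('tool delta',R0.T@(np.array(t)-p0))
E
```

```text
[488.74690737  46.05344952 130.30735021] 1.4078154113962453
width 0.625143839982654
[([320.5, 193.5], 0.93, array([487.64195658,  44.19077081,   6.        ]))]
tool delta [ 0.31820471 -0.93762626 88.30608689]
```

View pics/w2.png

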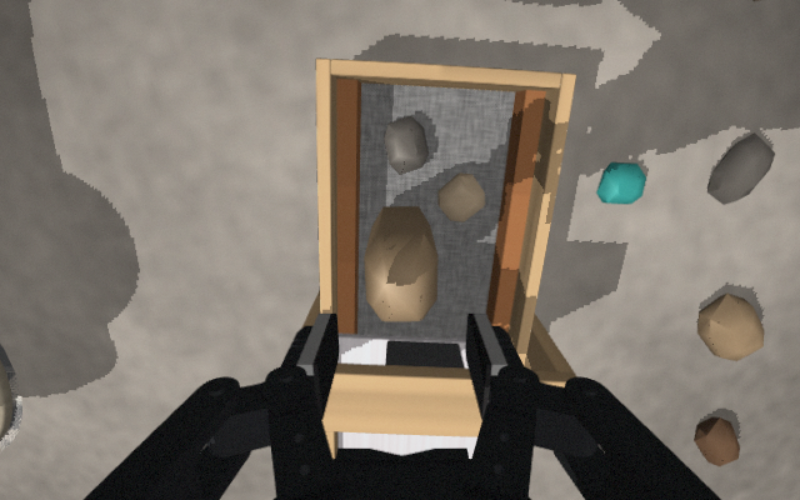

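The stone (column ~401) lies centred between the fingers (~402) and square to them. I'll descend and grip it.

send_rows --pt "-0.25 0 -0.001 0.018 0 0 0" --pt "-0.25 0 0 0.018 0 0 0" --pt "-0.25 0 0 0.018 0 0 0" --pt "-0.25 0 0 0.018 0 0 0" --pt "-0.25 0 0 0.016 0 0 0" --pt "-0.25 0 0 0 0 0 0" --pt "0.6 0 0 0 0 0 0" --pt "1 0 0 0 0 0 0" --pt "1 0 0 0 0 0 0" --pt "1 0 0 0 0 0 0" --squeeze 50

```text
time_s: 7.1
eef_pos: [487.9, 46.2, 42.3]
ee_rot: [0.001, 0.762, 0.647, 0.001]
force: [-1.0, 0.0, 6.7]
grip_width: 0.461
grip_force: 51.3
```

send_rows --pt "1 0 0 -0.005 0 0 0" --pt "1 0 0 -0.012 0 0 0" --pt "1 0 0 -0.018 0 0 0" --pt "1 0 0 -0.02 0 0 0" --pt "1 0 0 -0.02 0 0 0" --pt "1 0 0 -0.02 0 0 0" --pt "1 0 0 -0.02 0 0 0" --pt "1 0 0 -0.015 0 0 0" --pt "1 0 0 -0.01 0 0 0" --pt "1 0 0 0 0 0 0"

```text
time_s: 8.35
eef_pos: [487.4, 46.3, 181.7]
ee_rot: [0.0, 0.762, 0.647, 0.0]
force: [0.4, -0.6, -2.4]
grip_width: 0.463
grip_force: 50.7
```

send_rows --pt "1 -0.02 0.001 0 0 0 0" --pt "1 -0.04 0.001 0 0 0 0" --pt "1 -0.045 0.001 0 0 0 0" --pt "1 -0.045 0.001 0 0 0 0" --pt "1 -0.045 0.001 0 0 0 0" --pt "1 -0.045 0.001 0 0 0 0" --pt "1 -0.04 0.001 0 0 0 0" --pt "1 -0.035 0.001 0 0 0 0" --pt "1 -0.02 0.001 0 0 0 0" --pt "1 -0.004 0.001 0 0 0 0"

```text
time_s: 9.6
eef_pos: [441.9, -290.2, 180.7]
ee_rot: [-0.001, 0.763, 0.647, 0.0]
force: [-0.2, 1.2, -2.8]
grip_width: 0.465
grip_force: 50.7
```

```bash
python3 - <<'E'
from h import *
p0,R0=cur();print(p0,ctrl.sense()['grip_width'],ctrl.sense()['joints'])
p=cam('wrist')
for q,z in dict(tray=0,tail_pull=78,cover=30,bumps=36,tall_stone=146).items():
    print(q,[(np.round(r['point'],1).tolist(),round(r['score'],2),onz(p,r['point'],z)[:2].round(1)) for r in ctrl.landmark_of(q,p)[:3]])
im=np.array(p['img']);cv2.imwrite('pics/w3.png',cv2.resize(im,(800,500))[...,::-1])
E
```

```text
[ 441.87906745 -290.16698532  180.74387003] 0.4654996913243695 [-8.02940653e-01  3.65794631e-01  1.56106895e+00  1.68229625e-04
  1.21586214e+00 -6.38947358e-01]
tray [([323.6, 232.0], 0.27, array([ 433.1, -356.9]))]
tail_pull [([34.9, 232.9], 0.84, array([ 173.7, -279.1])), ([319.6, 42.7], 0.59, array([ 460.2, -170.7]))]
cover [([129.2, 214.5], 0.81, array([ 236.3, -290.1]))]
bumps []
tall_stone [([320.4, 230.6], 0.58, array([ 441.4, -287.7]))]
```

View pics/w3.png

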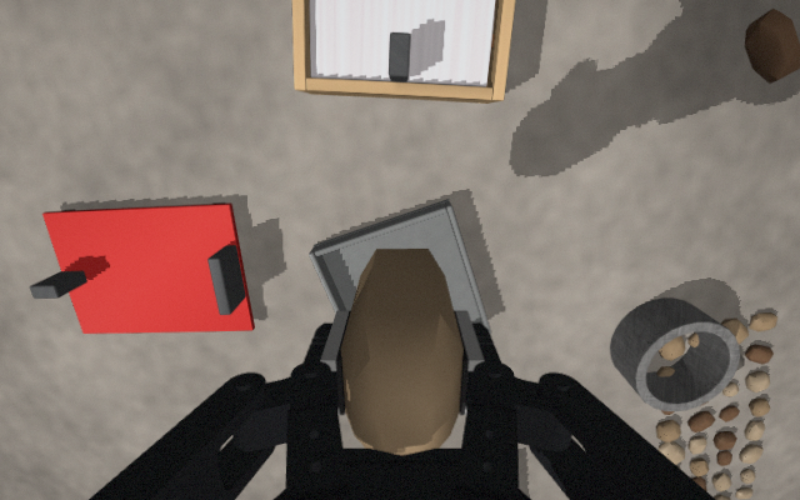

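The tray's far edge shows from (312,248) to (449,202), with the stone held over it. I'll take the tray centre from those two corners, with the right edge as a check.

```bash
python3 - <<'E'
from h import *
p0,R0=cur();p=cam('wrist')
a,b,c=[onz(p,np.array(q)/1.25,25)[:2] for q in[(312,248),(449,202),(490,325)]]
d=b-a;L=np.linalg.norm(d);d/=L;n=np.array([d[1],-d[0]])
print(a,b,c,'L',L,'perp dev',np.degrees(np.arccos((c-b)@d/np.linalg.norm(c-b))))
ctr=(a+b)/2+n*62.5;print('centre',ctr,'tray yaw',np.degrees(np.arctan2(d[1],d[0])))
t=np.array([*ctr,p0[2]]);print('tool delta',R0.T@(t-p0))
# tail pull top corners -> ray at z 78
for q in[(389,80),(410,80),(390,33),(411,33)]: print(onz(p,np.array(q)/1.25,78)[:2].round(1))
for q in[(293,91),(502,100)]: print('case corner',onz(p,np.array(q)/1.25,52)[:2].round(1))
E
```

```text
[ 365.9709007  -294.40217075] [ 482.66406699 -274.42255705] [ 505.34097678 -391.01913314] L 118.39121598326241 perp dev 88.70961187387373
centre [ 434.86493743 -346.01594515] tray yaw 9.715687503310164
tool delta [-5.75393478e+01  1.83064478e+00 -1.12472410e-02]
[ 451.9 -182.8]
[ 464.2 -184.9]
[ 456.8 -157.8]
[ 468.8 -159.8]
case corner [ 387.3 -176.5]
case corner [ 524.1 -204.7]
```

send_rows --pt "1 -0.012 0 0.008 0 0 0" --pt "1 -0.018 0.001 0.018 0 0 0" --pt "1 -0.018 0 0.02 0 0 0" --pt "1 -0.01 0 0.02 0 0 0" --pt "1 0 0 0.02 0 0 0" --pt "1 0 0 0.02 0 0 0" --pt "1 0 0 0.015 0 0 0" --pt "1 0 0 0.01 0 0 0" --pt "1 0 0 0.004 0 0 0" --pt "1 0 0 0 0 0 0"

```text
time_s: 11.2
eef_pos: [433.8, -347.4, 46.4]
ee_rot: [0.0, 0.762, 0.647, -0.0]
force: [-0.9, -0.7, -2.3]
grip_width: 0.461
grip_force: 50.7
```

send_rows --pt "1 0 0 0.001 0 0 0" --pt "1 0 0 0.001 0 0 0" --pt "1 0 0 0.001 0 0 0" --pt "1 0 0 0 0 0 0" --pt "1 0 0 0 0 0 0" --pt "1 0 0 0 0 0 0" --pt "1 0 0 0 0 0 0" --pt "1 0 0 0 0 0 0" --pt "1 0 0 0 0 0 0" --pt "1 0 0 0 0 0 0"

```text
time_s: 12.45
eef_pos: [433.7, -347.2, 43.3]
ee_rot: [0.0, 0.762, 0.647, 0.0]
force: [0.5, 0.3, -3.4]
grip_width: 0.461
grip_force: 50.7
```

Not touching the floor yet, so I'll lower a little more.

send_rows --pt "1 0 0 0.001 0 0 0" --pt "1 0 0 0.001 0 0 0" --pt "1 0 0 0.0005 0 0 0" --pt "1 0 0 0 0 0 0" --pt "0.0 0 0 0 0 0 0" --pt "-0.1 0 0 0 0 0 0" --pt "-0.3 0 0 0 0 0 0" --pt "-0.6 0 0 0 0 0 0" --pt "-0.6 0 0 0 0 0 0" --pt "-0.6 0 0 0 0 0 0"

```text
time_s: 13.7
eef_pos: [433.7, -347.2, 40.8]
ee_rot: [0.0, 0.762, 0.647, 0.0]
force: [0.6, -0.0, 0.3]
grip_width: 0.801
grip_force: 0.0
```

send_rows --pt "-0.6 0 0 -0.005 0 0 0" --pt "-0.6 0 0 -0.015 0 0 0" --pt "-0.6 0 0 -0.025 0 0 0" --pt "-0.6 0 0 -0.03 0 0 0" --pt "-0.6 0 0 -0.035 0 0 0" --pt "-0.6 0 0 -0.035 0 0 0" --pt "-0.6 0.03 0 -0.02 0 0 0" --pt "-0.6 0.05 0 0 0 0 0" --pt "-0.6 0.03 0 0 0 0 0" --pt "-0.6 0 0 0 0 0 0"

```text
time_s: 14.95
eef_pos: [451.8, -237.3, 207.1]
ee_rot: [0.001, 0.762, 0.648, 0.0]
force: [0.4, 0.3, 0.2]
grip_width: 0.804
grip_force: 0.0
```

```bash
python3 - <<'E'
from h import *
p0,R0=cur();print(p0,np.arctan2(R0[1,0],R0[0,0]),ctrl.sense()['grip_width'])
P={n:cam(n) for n in('wrist','side','scene')}
for n,p in P.items():
  for q,z in dict(tray=0,tall_stone=5,tail_pull=78,cover=30,bumps=36,case=0,bridge=96).items():
    print(n,q,[(np.round(r['point'],1).tolist(),round(r['score'],2),onz(p,r['point'],z)[:2].round(1)) for r in ctrl.landmark_of(q,p)[:3]])
a=cv2.resize(np.array(P['wrist']['img']),(800,500))[...,::-1];b=np.array(P['scene']['img'])[180:300,130:290]
a[:240,:320]=cv2.resize(b,(320,240))[...,::-1]
cv2.imwrite('pics/w4.png',a)
E
```

```text
[ 451.82591623 -237.26347493  207.10500446] 1.4102549278617336 0.8043478144742283
wrist tray [([320.7, 257.0], 0.67, array([ 432.6, -351.4]))]
wrist tall_stone [([321.3, 253.7], 0.75, array([ 434.6, -344. ]))]
wrist tail_pull [([317.6, 113.7], 0.9, array([ 459.7, -169.1])), ([63.0, 266.4], 0.84, array([ 167.5, -276.7]))]
wrist cover [([148.4, 244.8], 0.73, array([ 236.1, -286.3])), ([320.8, 33.8], 0.69, array([473.8, -99.9]))]
wrist bumps []
wrist case []
wrist bridge []
side tray [([390.3, 166.9], 0.71, array([ 435.8, -346. ]))]
side tall_stone []
side tail_pull [([360.1, 181.8], 0.67, array([ 457. , -164.9])), ([466.5, 203.1], 0.56, array([ 144.8, -264.6]))]
side cover [([446.0, 203.6], 0.94, array([ 202.5, -271.3])), ([348.4, 204.2], 0.68, array([ 459.7, -102.2])), ([287.5, 249.2], 0.26, array([520.3, 135.9]))]
side bumps [([355.1, 189.4], 0.59, array([ 471.1, -161.8])), ([293.8, 235.4], 0.4, array([530.8,  90. ]))]
side case [([323.7, 226.2], 0.62, array([490.1,  -6.9]))]
side bridge [([323.7, 206.0], 0.84, array([490.7, -10.7]))]
scene tray [([173.0, 267.5], 0.68, array([ 431.5, -352.9]))]
scene tall_stone [([175.4, 266.9], 0.81, array([ 435.8, -347.2]))]
scene tail_pull [([249.7, 227.7], 0.91, array([ 464.3, -171.5])), ([158.6, 155.4], 0.91, array([ 162.5, -292.9])), ([261.1, 237.0], 0.22, array([ 497.4, -158.7]))]
scene cover [([285.7, 229.1], 0.96, array([473.4, -94.7])), ([171.3, 188.0], 0.93, array([ 234. , -294.8]))]
scene bumps [([258.6, 236.1], 0.63, array([ 466.1, -157.4]))]
scene case [([317.9, 226.6], 0.87, array([483.6, -17.8]))]
scene bridge [([320.2, 206.6], 0.67, array([496.1, -17.3]))]
```

View pics/w4.png

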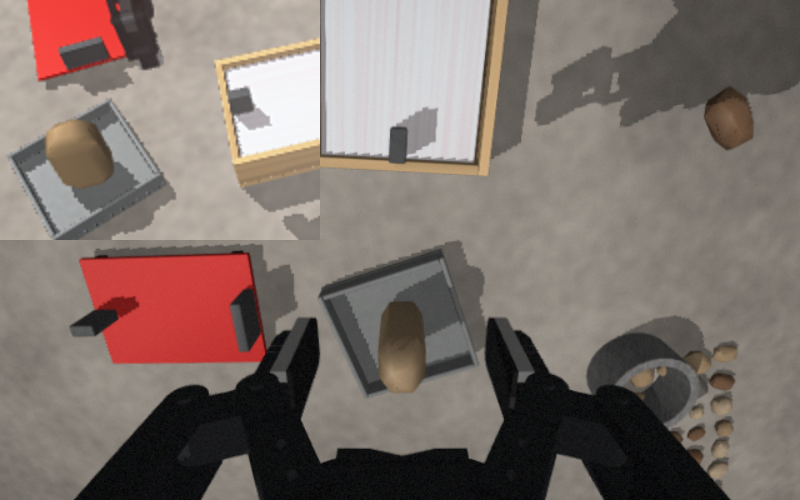

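The stone stands upright near the tray centre: wrist view (403,347), scene inset (78,150). Next is the cover's tail pull, seen at (398,145).

send_rows --pt "0.3 0.005 0 0.005 0 0 0.01" --pt "0.3 0.012 -0.001 0.012 0 0 0.01" --pt "0.3 0.015 0 0.015 0 0 0.01" --pt "0.3 0.015 -0.001 0.02 0 0 0.01" --pt "0.3 0.012 0 0.02 0 0 0.01" --pt "0.3 0.006 0 0.015 0 0 0" --pt "0.3 0.002 0 0.01 0 0 0" --pt "0.3 0 0 0 0 0 0" --pt "0.3 0 0 0 0 0 0" --pt "0.3 0 0 0 0 0 0" --squeeze 60

```text
time_s: 17.4
eef_pos: [462.3, -172.9, 109.3]
ee_rot: [0.0, 0.778, 0.628, 0.0]
force: [-0.3, 0.1, 0.2]
grip_width: 0.347
grip_force: 0.0
```

```bash
python3 - <<'E'
from h import *
p0,R0=cur();print(p0,np.arctan2(R0[1,0],R0[0,0]),ctrl.sense()['grip_width'])
p=cam('wrist')
for q,z in dict(tail_pull=78,cover=30,bridge=96,case=0).items():
    for r in ctrl.landmark_of(q,p)[:2]:
        X=onz(p,r['point'],z);print(q,np.round(r['point'],1),round(r['score'],2),X[:2].round(1),'tool',(R0.T@(X-p0)).round(1))
cv2.imwrite('pics/w5.png',cv2.resize(np.array(p['img']),(800,500))[...,::-1])
E
```

```text
[ 462.32425553 -172.91217182  109.27549288] 1.3574135798825318 0.3470122745542452
tail_pull [317.9 236.1] 0.85 [ 460.  -172.3] tool [ 0.1 -2.5 31.3]
tail_pull [ 25.2 389.5] 0.8 [ 185.7 -262.1] tool [-145.7 -251.5   31.1]
cover [316.3 109.1] 0.93 [474.6 -99.1] tool [74.8 -3.7 79.2]
```

View pics/w5.png

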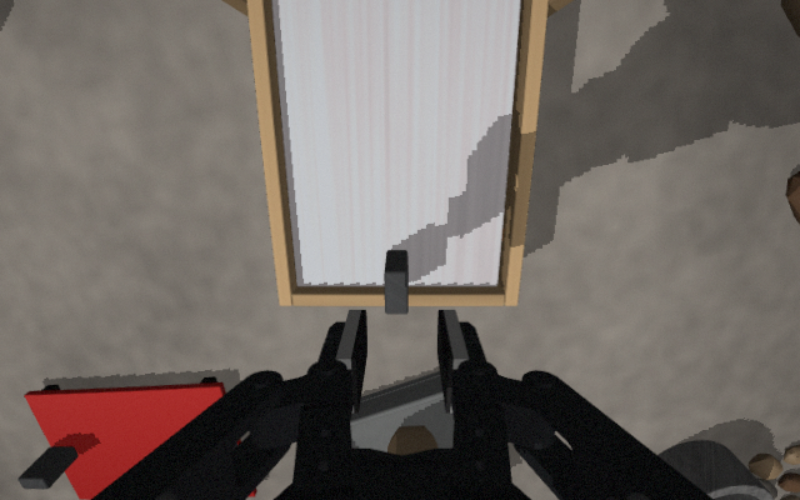

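The fin is at (397,280), slightly left of the finger midline. I'll shift −2 mm, descend and grip.

send_rows --pt "0.3 0.001 -0.002 0.01 0 0 0" --pt "0.3 0 0 0.015 0 0 0" --pt "0.3 0 0 0.015 0 0 0" --pt "0.3 0 0 0.012 0 0 0" --pt "0.3 0 0 0.005 0 0 0" --pt "0.3 0 0 0 0 0 0" --pt "1 0 0 0 0 0 0" --pt "1 0 0 0 0 0 0" --pt "1 0 0 0 0 0 0" --pt "1 0 0 0 0 0 0" --squeeze 60

```text
time_s: 18.9
eef_pos: [460.6, -171.3, 52.3]
ee_rot: [0.0, 0.778, 0.628, 0.0]
force: [-1.6, -0.7, 6.2]
grip_width: 0.13
grip_force: 59.4
```

send_rows --pt "1 0 0 -0.002 0 0 0" --pt "1 0 0 -0.003 0 0 0" --pt "1 0 0 -0.003 0 0 0" --pt "1 0 0 -0.003 0 0 0" --pt "1 0 0 0 0 0 0" --pt "1 0 0 0 0 0 0" --pt "1 0.003 0 0 0 0 0" --pt "1 0.003 0 0 0 0 0" --pt "1 0 0 0 0 0 0" --pt "1 0 0 0 0 0 0"

```text
time_s: 20.15
eef_pos: [461.7, -165.2, 62.8]
ee_rot: [-0.0, 0.778, 0.628, -0.0]
force: [-0.2, 0.7, -1.7]
grip_width: 0.129
grip_force: 58.4
```

send_rows --pt "1 0.004 0 0 0 0 0" --pt "1 0.005 0 0 0 0 0" --pt "1 0.005 0 0 0 0 0" --pt "1 0.005 0 0 0 0 0" --pt "1 0.005 0 0 0 0 0" --pt "1 0.005 0 0 0 0 0" --pt "1 0.005 0 0 0 0 0" --pt "1 0.002 0 0 0 0 0" --pt "1 0 0 0 0 0 0" --pt "1 0 0 0 0 0 0"

```text
time_s: 21.4
eef_pos: [469.2, -130.2, 62.8]
ee_rot: [0.0, 0.778, 0.628, -0.0]
force: [-0.2, -0.0, -2.3]
grip_width: 0.126
grip_force: 58.4
```

send_rows --pt "1 0 0 0.002 0 0 0" --pt "1 0 0 0.003 0 0 0" --pt "1 0 0 0.003 0 0 0" --pt "1 0 0 0.0015 0 0 0" --pt "1 0 0 0.001 0 0 0" --pt "1 0 0 0 0 0 0" --pt "1 0 0 0 0 0 0" --pt "1 0 0 0 0 0 0" --pt "1 0 0 0 0 0 0" --pt "1 0 0 0 0 0 0"

```text
time_s: 22.65
eef_pos: [469.3, -130.1, 52.3]
ee_rot: [0.0, 0.778, 0.628, 0.0]
force: [-1.8, 0.8, -1.2]
grip_width: 0.13
grip_force: 58.6
```

```bash
python3 - <<'E'
from h import *
p0,R0=cur();print(p0)
P={n:cam(n) for n in('wrist','scene','side')}
for n,p in P.items():
  for q,z in dict(tail_pull=78,front_pull=78,cover=30,bay_end=30,case=0).items():
    for r in ctrl.landmark_of(q,p)[:2]:
        X=onz(p,r['point'],z);print(n,q,np.round(r['point'],1),round(r['score'],2),X[:2].round(1))
a=np.array(P['wrist']['img']);b=np.array(P['scene']['img'])[150:290,220:420];c=np.array(P['side']['img'])[150:290,240:400]
b=cv2.resize(b,(400,280));c=cv2.resize(c,(320,280))
v=np.zeros((600,800,3),np.uint8);v[:320,:512]=cv2.resize(a,(512,320));v[320:,:400]=b;v[320:,400:720]=c
cv2.imwrite('pics/w6.png',v[...,::-1])
E
```

```text
[ 469.30680809 -130.10474435   52.33273454]
wrist tail_pull [320.3 291.4] 0.6 [ 468.5 -129.9]
wrist cover [319.9 117.1] 0.61 [483.8 -58.2]
wrist case [322.3  44.6] 0.95 [493.4 -20.3]
scene tail_pull [268.5 224.5] 0.77 [ 475.4 -132.4]
scene tail_pull [158.4 156.2] 0.66 [ 165. -294.]
scene front_pull [167.2 202.4] 0.8 [ 315.1 -311.5]
scene front_pull [334.9 207.8] 0.78 [502.5  16.1]
scene cover [301.9 224.1] 0.78 [478.1 -56. ]
scene cover [174.  188.9] 0.7 [ 239.8 -289.7]
scene bay_end [351.1 330.1] 0.61 [744.8 -78. ]
scene bay_end [388.2 206.2] 0.6 [526.8 147.9]
scene case [315.3 226.2] 0.91 [479.7 -22.8]
scene case [385.1 204.8] 0.38 [502.9 158.6]
side tail_pull [466.4 203.7] 0.68 [ 144.2 -262.2]
side tail_pull [350.3 187.5] 0.66 [ 470.4 -128.1]
side front_pull [424.1 178.9] 0.94 [ 293.8 -285.1]
side front_pull [317.1 213.2] 0.84 [500.3  10.5]
side cover [333.8 210.9] 0.9 [483.8 -54.8]
side cover [247.6 206.8] 0.55 [719.8  78.3]
side bay_end [287.5 249.1] 0.68 [520.5 135.6]
side case [322.1 224. ] 0.78 [499.  -11.2]
```

View pics/w6.png

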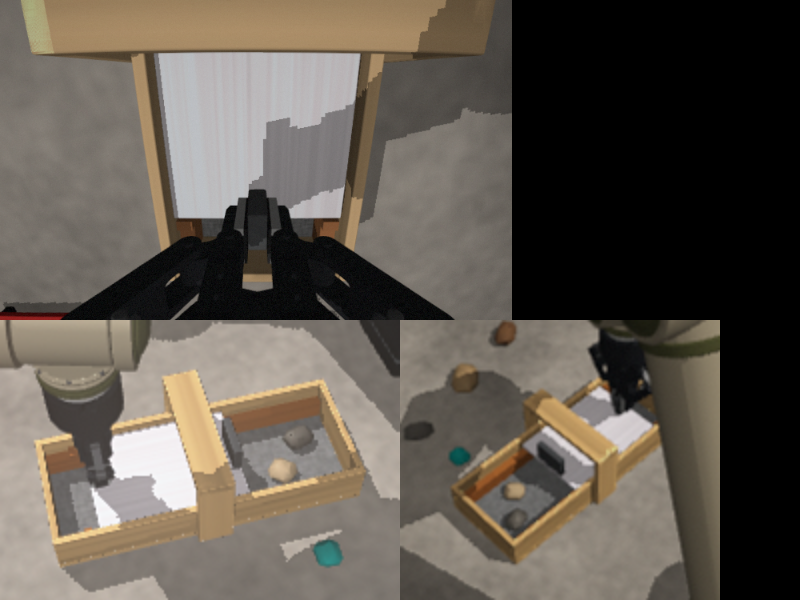

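The cover is past the bumps: in the scene crop its front pull shows beyond the bridge at (232,440), with the plate flat. I'll settle it slightly lower, slide it on and let go.

send_rows --pt "1 0 0 0.0005 0 0 0" --pt "1 0.003 0 0 0 0 0" --pt "1 0.006 0 0 0 0 0" --pt "1 0.008 0 0 0 0 0" --pt "1 0.008 0 0 0 0 0" --pt "1 0.008 0 0 0 0 0" --pt "1 0.008 0 0 0 0 0" --pt "1 0.008 0 0 0 0 0" --pt "1 0.006 0 0 0 0 0" --pt "1 0.002 0 0 0 0 0"

```text
time_s: 24.8
eef_pos: [481.9, -74.5, 52.3]
ee_rot: [0.001, 0.778, 0.628, 0.0]
force: [-0.9, -4.6, 6.3]
grip_width: 0.128
grip_force: 59.6
```

send_rows --pt "1 0 0 0 0 0 0" --pt "0.3 0 0 0 0 0 0" --pt "0.3 0 0 0 0 0 0" --pt "0.3 0 0 0 0 0 0" --pt "0.3 0 0 -0.01 0 0 0" --pt "0.3 0 0 -0.025 0 0 0" --pt "0.3 0 0 -0.035 0 0 0" --pt "0.3 0 0 -0.03 0 0 0" --pt "0.3 0 0 -0.01 0 0 0" --pt "0.3 0 0 0 0 0 0"

```text
time_s: 26.05
eef_pos: [481.3, -74.4, 161.8]
ee_rot: [0.0, 0.778, 0.628, 0.0]
force: [-0.1, 0.7, -0.7]
grip_width: 0.355
grip_force: 0.0
```

```bash
python3 - <<'E'
from h import *
p0,R0=cur();print(p0,np.arctan2(R0[1,0],R0[0,0]))
P={n:cam(n) for n in('wrist','scene','side')}
for n,p in P.items():
  for q,z in dict(tail_pull=78,front_pull=78,cover=30,bay_end=30).items():
    for r in ctrl.landmark_of(q,p)[:2]:
        X=onz(p,r['point'],z);print(n,q,np.round(r['point'],1),round(r['score'],2),X[:2].round(1))
E
```

```text
[481.29883525 -74.35293862 161.80745272] 1.3577491530187484
wrist tail_pull [319.8 207.7] 0.74 [479.7 -74.7]
wrist cover [321.5 107.3] 0.59 [496.9  -2.2]
scene tail_pull [292.8 217.6] 0.73 [483.2 -78.2]
scene tail_pull [154.5 156.5] 0.67 [ 161.6 -302.7]
scene front_pull [168.8 201. ] 0.69 [ 312.8 -307.3]
scene front_pull [360.5 198.1] 0.6 [505.4  80.4]
scene cover [172.9 190.2] 0.85 [ 242.6 -293.1]
scene cover [324.5 220.3] 0.55 [492.8  -4.9]
scene bay_end [388.2 204.7] 0.58 [523.  150.3]
side tail_pull [335.7 196.4] 0.83 [489.  -73.3]
side tail_pull [466.5 206.9] 0.62 [ 139.5 -250.7]
side front_pull [302.4 222.6] 0.72 [516.7  61.9]
side front_pull [217.7 236. ] 0.64 [690.8 230.6]
side cover [443.6 202.2] 0.84 [ 211.1 -272.5]
side cover [323.1 222. ] 0.61 [488.   -1.3]
side bay_end [285.5 248. ] 0.96 [527.6 135.7]
```

send_rows --pt "-0.6 0.008 0 0 0 0 0" --pt "-0.6 0.018 0 0 0 0 0" --pt "-0.6 0.025 0 0 0 0 0" --pt "-0.6 0.028 0 0 0 0 0" --pt "-0.6 0.028 0 0.005 0 0 0" --pt "-0.6 0.025 0 0.012 0 0 0" --pt "-0.6 0.015 0 0.012 0 0 0" --pt "-0.6 0.006 0 0.003 0 0 0" --pt "-0.6 0 0 0 0 0 0" --pt "-0.6 0 0 0 0 0 0" --squeeze 40

```text
time_s: 28.05
eef_pos: [513.9, 74.6, 130.2]
ee_rot: [0.0, 0.778, 0.628, 0.0]
force: [-0.2, -0.4, 0.9]
grip_width: 0.8
grip_force: 0.0
```

```bash
python3 - <<'E'
from h import *
p0,R0=cur();print(p0)
p=cam('wrist')
for q,z in dict(tail_pull=78,front_pull=78,cover=30,bay_end=30).items():
    for r in ctrl.landmark_of(q,p)[:2]:
        X=onz(p,r['point'],z);print(q,np.round(r['point'],1),round(r['score'],2),X[:2].round(1),(R0.T@(X-p0)).round(1))
cv2.imwrite('pics/w7.png',cv2.resize(np.array(p['img']),(800,500))[...,::-1])
E
```

```text
[513.85128426  74.59225896 130.19418963]
front_pull [319.9 223.3] 0.73 [512.6  74.6] [-0.3 -1.3 52.2]
cover [320.5 278.2] 0.6 [ 4.966e+02 -1.000e-01] [-76.6  -1.1 100.2]
cover [321.1 222.1] 0.28 [509.2  55. ] [-20.1  -0.5 100.2]
bay_end [318.6 113.7] 0.84 [526.6 143.8] [ 70.4  -2.3 100.2]
```

View pics/w7.png

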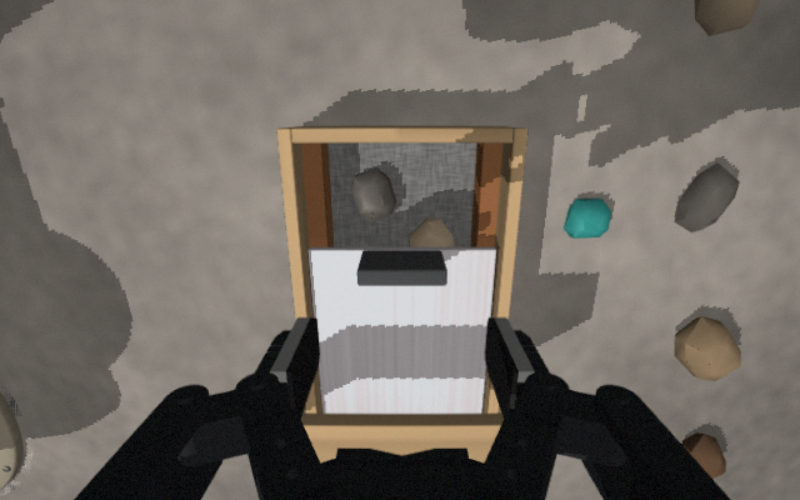

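The front pull is at (402,268), centred between the fingers, and the pebbles lie clear on the floor. I'll descend and grip.

send_rows --pt "-0.6 0 -0.001 0.01 0 0 0" --pt "-0.6 0 0 0.018 0 0 0" --pt "-0.6 0 0 0.02 0 0 0" --pt "-0.6 0 0 0.018 0 0 0" --pt "-0.6 0 0 0.01 0 0 0" --pt "-0.6 0 0 0.002 0 0 0" --pt "0 0 0 0 0 0 0" --pt "1 0 0 0 0 0 0" --pt "1 0 0 0 0 0 0" --pt "1 0 0 0 0 0 0" --squeeze 40

```text
time_s: 29.55
eef_pos: [513.1, 75.4, 52.4]
ee_rot: [0.0, 0.778, 0.628, 0.0]
force: [0.3, -0.3, 5.8]
grip_width: 0.57
grip_force: 42.1
```

send_rows --pt "1 0.002 0 0 0 0 0" --pt "1 0.005 0 0 0 0 0" --pt "1 0.008 0 0 0 0 0" --pt "1 0.008 0 0 0 0 0" --pt "1 0.008 0 0 0 0 0" --pt "1 0.008 0 0 0 0 0" --pt "1 0.008 0 0 0 0 0" --pt "1 0.006 0 0 0 0 0" --pt "1 0.003 0 0 0 0 0" --pt "1 0 0 0 0 0 0"

```text
time_s: 30.8
eef_pos: [525.0, 129.8, 52.5]
ee_rot: [0.001, 0.778, 0.628, 0.0]
force: [-0.7, -2.2, 5.3]
grip_width: 0.576
grip_force: 42.2
```

send_rows --pt "1 0.001 0 0 0 0 0" --pt "1 0.001 0 0 0 0 0" --pt "1 0.001 0 0 0 0 0" --pt "1 0.001 0 0 0 0 0" --pt "1 0.001 0 0 0 0 0" --pt "1 0.001 0 0 0 0 0" --pt "1 0 0 0 0 0 0" --pt "1 0 0 0 0 0 0" --pt "1 0 0 0 0 0 0" --pt "1 0 0 0 0 0 0"

```text
time_s: 32.05
eef_pos: [526.2, 135.4, 52.4]
ee_rot: [0.001, 0.778, 0.628, 0.0]
force: [-1.2, -4.3, 5.5]
grip_width: 0.572
grip_force: 42.2
```

```bash
python3 - <<'E'
from h import *
p=cam('wrist');p0,_=cur();print(p0,ctrl.sense()['force'])
for q,z in dict(front_pull=78,bay_end=30).items():
    for r in ctrl.landmark_of(q,p)[:2]: print(q,r,onz(p,r['point'],z)[:2].round(1))
cv2.imwrite('pics/w8.png',cv2.resize(np.array(p['img']),(800,500))[...,::-1])
E
```

```text
[526.19656776 135.36489169  52.4243083 ] [-1.58706907 -5.22779766  5.40561095]
front_pull {'point': [320.0, 291.3], 'score': 0.63} [525.2 135.6]
bay_end {'point': [322.4, 229.7], 'score': 0.67} [528.3 143.7]
```

View pics/w8.png

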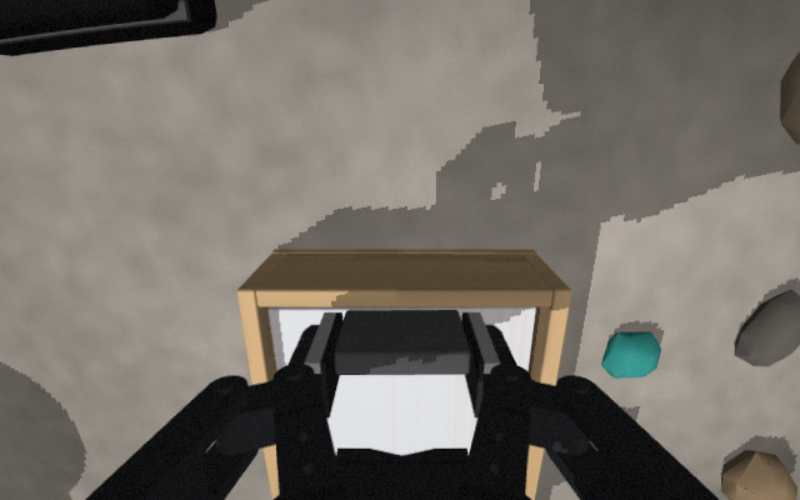

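The cover is a few millimetres short of the end wall (the bar's upper edge at row 312 against the wall's inner edge at 307). I'll push on gently until contact.

send_rows --pt "1 0.001 0 0 0 0 0" --pt "1 0.001 0 0 0 0 0" --pt "1 0.001 0 0 0 0 0" --pt "1 0 0 0 0 0 0" --pt "1 0 0 0 0 0 0" --pt "1 0 0 0 0 0 0" --pt "1 0 0 0 0 0 0" --pt "1 0 0 0 0 0 0" --pt "1 0 0 0 0 0 0" --pt "1 0 0 0 0 0 0"

```text
time_s: 33.45
eef_pos: [526.8, 138.3, 52.4]
ee_rot: [0.001, 0.778, 0.628, 0.0]
force: [-1.1, -4.4, 5.7]
grip_width: 0.577
grip_force: 42.2
```

send_rows --pt "1 0.001 0 0 0 0 0" --pt "1 0.001 0 0 0 0 0" --pt "1 0 0 0 0 0 0" --pt "1 0 0 0 0 0 0" --pt "1 0 0 0 0 0 0" --pt "1 0 0 0 0 0 0" --pt "1 0 0 0 0 0 0" --pt "1 0 0 0 0 0 0" --pt "1 0 0 0 0 0 0" --pt "1 0 0 0 0 0 0"

```text
time_s: 34.7
eef_pos: [527.1, 139.8, 52.4]
ee_rot: [0.001, 0.778, 0.628, -0.0]
force: [-2.1, -6.8, 6.8]
grip_width: 0.571
grip_force: 42.2
```

send_rows --pt "1 0.001 0 0 0 0 0" --pt "1 0.001 0 0 0 0 0" --pt "1 0 0 0 0 0 0" --pt "1 0 0 0 0 0 0" --pt "1 0 0 0 0 0 0" --pt "1 0 0 0 0 0 0" --pt "1 0 0 0 0 0 0" --pt "1 0 0 0 0 0 0" --pt "1 0 0 0 0 0 0" --pt "1 0 0 0 0 0 0"

```text
time_s: 35.95
eef_pos: [527.2, 140.1, 52.4]
ee_rot: [0.001, 0.778, 0.628, -0.002]
force: [-6.0, -17.2, 8.4]
grip_width: 0.576
grip_force: 42.5
```

Contact: 17 N and no further travel. I'll let go, rise and check.

send_rows --pt "1 -0.002 0 0 0 0 0" --pt "1 0 0 0 0 0 0" --pt "-0.6 0 0 0 0 0 0" --pt "-0.6 0 0 0 0 0 0" --pt "-0.6 0 0 0 0 0 0" --pt "-0.6 0 0 -0.01 0 0 0" --pt "-0.6 0 0 -0.025 0 0 0" --pt "-0.6 0 0 -0.035 0 0 0" --pt "-0.6 0 0 -0.03 0 0 0" --pt "-0.6 0 0 -0.01 0 0 0"

```text
time_s: 37.2
eef_pos: [527.5, 141.0, 163.9]
ee_rot: [0.001, 0.778, 0.628, 0.001]
force: [-0.8, -1.0, -0.4]
grip_width: 0.797
grip_force: 0.0
```

```bash
python3 - <<'E'
from h import *
P={n:cam(n) for n in('wrist','scene')};p0,R0=cur();print(p0,ctrl.sense()['force'])
p=P['wrist']
for q,z in dict(front_pull=78,bay_end=30).items():
    for r in ctrl.landmark_of(q,p)[:2]: print(q,r,onz(p,r['point'],z)[:2].round(1))
for r in ctrl.landmark_of('tall_stone',P['scene'])[:2]: print(r,onz(P['scene'],r['point'],5))
a=np.array(p['img']);v=np.zeros((600,800,3),np.uint8)
v[:300,:]=cv2.resize(a[100:280,80:560],(800,300));v[300:]=cv2.resize(np.array(P['scene']['img'])[170:290,130:450],(800,300))
cv2.imwrite('pics/w9.png',v[...,::-1])
E
```

```text
[527.05961839 140.92984057 162.44667696] [-0.07896692  0.15310612  0.22486463]
front_pull {'point': [320.8, 210.5], 'score': 0.96} [526.3 137.4]
bay_end {'point': [319.6, 264.8], 'score': 0.6} [508.4  60.6]
{'point': [177.8, 264.1], 'score': 0.64} [ 431.37068801 -340.57443382    5.        ]
```

View pics/w9.png

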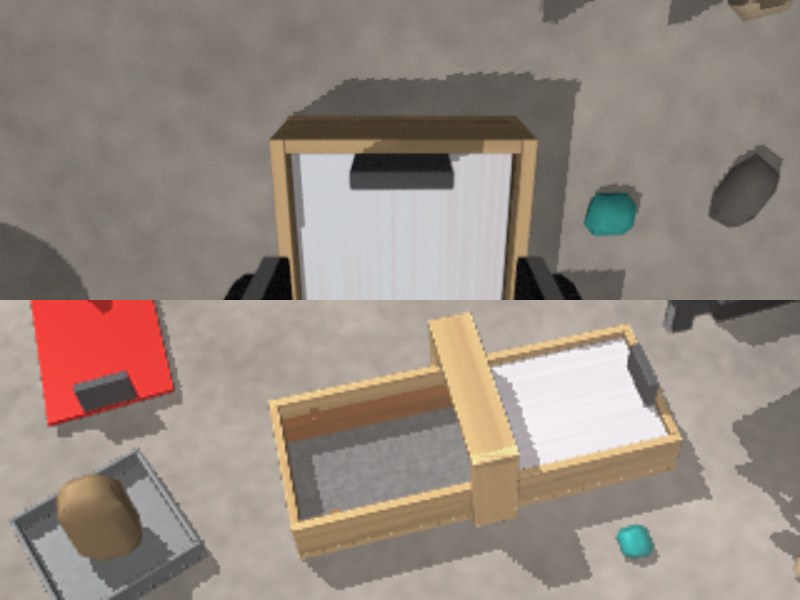

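The bar is flush with the end wall (upper view at (402,160)), the plate is flat, and the stone stands in the tray (lower view at (98,515)). Handing in.

```bash
python3 -c "
from rig import ctrl
print(ctrl.finish_job())"
```

```text
the job is handed in; nothing more can be done
None
```

The job is handed in, with no verdict returned: in the last pictures the stone stands upright in the tray and the cover lies flat against the bay's end wall; both pebbles were still in the bay when last seen, before the cover closed over them.

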